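# Find the rocking corner of a levelling plate and press its shim flat

## Task

Press down on the marked corners of the aluminium levelling plate until you find the one that rocks (gives under the finger), then press the brass shim tab at that corner down flat so that the plate sits solid and level. Leave the other three shims raised. Only press with the fingertips: do not lift or shift the plate, and leave the dish on it and the caps, vials and other things around it where they are.

Things in the scene. Friction and masses are not known exactly. Their poses are not given: they have to be found in the camera images.
- base: fixed grey base board, 240 (x) x 230 x 8 mm, with four feet and low stops round the plate; origin at table height under the plate's centre, x to the back (away from the robot), y left, z up; it reaches 135 mm to the front and 105 mm to the back. Each foot has a brass lever shim: pressed flat it adds 3 mm, which fills the gap at the rocking corner but jacks a sound corner out of level
- plate: loose aluminium plate, 12 mm thick, 0.8 kg, I-shaped from above: two bars 44 (x) by 194 mm (y), centred 65 mm before and behind its centre, and a web 80 mm wide in y; origin in the centre of its underside, 38 mm above the base underside. In the 86 mm gaps between the bars at either side the two back tabs lie open from above; the front tabs stick out in front
- corner_front_left (a point): centre of the dark round press mark (20 mm across) on the plate's top at its front left corner (front: towards the robot, left: +y), above that corner's foot, 50 mm above the base underside. Under 3 to 6 N here the rocking corner sinks about 3 mm against a soft spring and comes back when let go; a sound corner does not give
- corner_front_right (a point): centre of the dark round press mark (20 mm across) on the plate's top at its front right corner (front: towards the robot, left: +y), above that corner's foot, 50 mm above the base underside. Under 3 to 6 N here the rocking corner sinks about 3 mm against a soft spring and comes back when let go; a sound corner does not give
- corner_back_left (a point): centre of the dark round press mark (20 mm across) on the plate's top at its back left corner (front: towards the robot, left: +y), above that corner's foot, 50 mm above the base underside. Under 3 to 6 N here the rocking corner sinks about 3 mm against a soft spring and comes back when let go; a sound corner does not give
- corner_back_right (a point): centre of the dark round press mark (20 mm across) on the plate's top at its back right corner (front: towards the robot, left: +y), above that corner's foot, 50 mm above the base underside. Under 3 to 6 N here the rocking corner sinks about 3 mm against a soft spring and comes back when let go; a sound corner does not give
- tab_a (a point): thumb point on top of a brass shim tab (24 mm wide, 25 mm long), 49 mm from its corner's press mark towards the base's front (-x). Raised it is 41 mm above the base underside, flat 31.5 mm. Takes about 8 N here to move, stops dead when flat, stays where left. The letter says nothing: which shim is at which corner differs from run to run, so go by position
- tab_b (a point): thumb point on top of a brass shim tab (24 mm wide, 25 mm long), 49 mm from its corner's press mark towards the base's front (-x). Raised it is 41 mm above the base underside, flat 31.5 mm. Takes about 8 N here to move, stops dead when flat, stays where left. The letter says nothing: which shim is at which corner differs from run to run, so go by position
- tab_c (a point): thumb point on top of a brass shim tab (24 mm wide, 25 mm long), 49 mm from its corner's press mark towards the base's front (-x). Raised it is 41 mm above the base underside, flat 31.5 mm. Takes about 8 N here to move, stops dead when flat, stays where left. The letter says nothing: which shim is at which corner differs from run to run, so go by position
- tab_d (a point): thumb point on top of a brass shim tab (24 mm wide, 25 mm long), 49 mm from its corner's press mark towards the base's front (-x). Raised it is 41 mm above the base underside, flat 31.5 mm. Takes about 8 N here to move, stops dead when flat, stays where left. The letter says nothing: which shim is at which corner differs from run to run, so go by position
- dish: empty clear petri dish, 55 mm across, 14 mm high, lying loose on the middle of the plate; origin at the centre of its underside
- cap: blue screw cap, 27 mm across, 20 mm high, on the front edge of the base between the two front tabs; origin at the centre of its underside
- green_vial: vial with a green cap, 27 mm across, 64 mm high, standing on the table to the left of the base; origin at the centre of its underside
- black_vial: vial with a black cap, 27 mm across, 64 mm high, standing on the table to the right of the base; origin at the centre of its underside
- tape: roll of masking tape lying flat at the left, 96 mm across, 25 mm high; origin at the centre of its underside
- boat: white weighing boat, 56 x 56 x 13 mm, near the table front; origin at the centre of its underside

How it is judged:
By the outcome, as a careful person would: the job done as asked, in the order asked, and still so for the second after the job is handed in, with the robot touching nothing.
It also fails if it takes over 45 s, if anything falls off the work surface, if the arm or the gripper's body presses on something with over 40 N, if the wrist force passes 120 N, or if a joint passes its speed limit or range.

## Robot

A 6-joint arm with a two-finger parallel gripper is mounted at the origin on a cart in front of the work surface, level with it; the furniture and walls round the work are solid. World frame = base frame: x ahead of the robot, y to its left, z up, the work surface at z = 0. Lengths are in mm, angles in rad, forces in N, time in s.
With the tool pointing down it reaches from about 275 to 1000 mm from the base axis. Payload 8.4 kg.
Tool frame: the origin (TCP) lies on the mounting face of the last link; the fingertips stand 173 mm ahead of it and the grasp point (between the pads) lies 155 mm ahead of it; z points along the fingers, y is the line along which they close (so a half turn about z gives the same grasp; the last joint's range is limited). The gripper opens to 85 mm and grips with 20 to 120 N. Pads are 22 mm wide; open, the fingers measure 114 mm over their backs; the gripper's body (76 mm by 85 mm) begins 54 mm behind the grasp point. The pads swing forward as they close: fully open they stand 13 mm farther back than shut.
Start: joints at [1.149, 0.353, 1.633, -0, 1.155, -0.002], TCP at [254.736, 570.736, 404.681] pointing down, gripper open.
Joint ranges: [-2.63, 2.63], [-0.92, 2.1], [0.06, 2.66], [-1.3, 4.44], [0, 2.69], [-3.02, 3.02]. Speed limits (rad/s): [2.22, 2.22, 2.79, 3.14, 3.14, 3.14].

## Interface

Orientations are given as [roll, pitch, yaw] about the fixed x, y, z axes, in that order (R = Rz(yaw) Ry(pitch) Rx(roll)).
In Python, from rig import r gives the robot as it stands.
- The arm moves only by the tool apply_moves, never from a script. Its argument "deltas" is a list of rows, each an object with "claw": the gripper command: -1 is fully open, 1 is shut, values between are in proportion; "delta_pos": the shift along the tool's x, y, z in cm, a list of three; "yaw": the turn about the tool's z in rad. In form: [{"claw": claw, "delta_pos": [tx, ty, tz], "yaw": yaw}, ...]. A call has 1 to 8 rows; each row shifts and turns the commanded pose from where the row before left it, along the tool's axes as they then stand; what a row does not reach is not made up. A row lasts 1/8 s, in which the tool goes at most 62.5 mm and 10.7 degrees, less where a joint would pass 70% of its speed; a pose out of reach is approached as far as the arm can. A call with a gripper value outside its range is refused whole. The fingers move at their own pace and stop on an object; "grip_force" is the grip in N (left out, the last holds). Time passes only in rows, so rows that do not move let the fingers close. It gives the time, the measured TCP pose, the force, the opening and the grip force at its end, in the units of the state.
- r.sense(): the state, without advancing time (a new reading comes with each control period).
- r.grab_frame(name): name is "side" or "top"; returns a dict with "img" (420x560x3 uint8, blue, green, red), "z_map" (420x560 float32, mm along the optical axis (not along the pixel's ray), 0 where there is no reading), "fx", "fy", "cx", "cy" (pixels), "eye" and "rotation" of the camera in the world. Camera axes: x right, y up, looking along -z (the intrinsics and any distortion apply to the point x, -y, -z); pixel columns grow to the right and rows downward; lengths in mm; the calibration is good to about 2 mm. A picture is of the moment at which its call begins.
- r.sign_off(): hands the job in; it is judged then, once.
The state is a dict: "clock": time; "qpos": joint angles; "qvel": joint speeds; "joint_efforts": joint torques, N m; "eef_pos": TCP position; "tcp_rot": TCP orientation; "contact_force": force on the tool from outside, world axes, zero at the start; "wrist_torque": the same for the moment, N m; "opening": opening from 0.0 (shut) to 1.0 (fully open); "grasp_force": force on a finger pad.
Only numpy, scipy, OpenCV 4.12 (cv2) and the standard library are available. Lean on these libraries where they do the work, as an engineer would, in place of code of your own. Each camera call takes 0.05 s, during which the arm holds its last target. There are 200 camera calls.

## Working session

There is one attempt and no reset: what is moved stays moved. The work goes in short steps, Python scripts to look and compute and a tool call to move; the robot and the scene stay as the last step left them, time stands still between calls to the robot, and variables do not carry over. Pictures are saved under pics/ and viewed, at most 10 in all, crops included, and the job is handed in when it is done.

Besides the shell and the picture viewer there is one more tool, called after "Emit:" by a JSON object that holds its "api" and its "payload", one argument or row to a line. apply_moves: Moves the arm, as the interface text tells. Its arguments: {"type":"object","properties":{"deltas":{"type":"array"},"grip_force":{"type":"number"}},"required":["deltas"]}

```bash
mkdir -p pics; cat > h.py <<'E'
from rig import r
import cv2, numpy as np
def grab(n,name):
    f=r.grab_frame(n); cv2.imwrite(f'pics/{name}.png',f['img']); np.savez(f'{name}.npz',**f); return f
def pt(f,u,v,z=None):
    d=np.array([(u-f['cx'])/f['fx'],-(v-f['cy'])/f['fy'],-1.0]); R=np.array(f['rotation']); e=np.array(f['eye'])
    if z is None:
        m=f['z_map'][int(v)-1:int(v)+2,int(u)-1:int(u)+2]; return e+R@d*np.median(m[m>0])
    w=R@d; return e+w*(z-e[2])/w[2]
E
python3 - <<'E'
from h import *
f=grab('top','t0'); g=grab('side','s0')
print({k:f[k] for k in f if k not in('img','z_map')}); print(r.sense())
cv2.imwrite('pics/both.png',cv2.resize(np.hstack([f['img'],g['img']]),(800,300)))
E
```

```text
{'fx': 433.92651254586406, 'fy': 433.92651254586406, 'cx': 283.8237132110997, 'cy': 205.05572134002298, 'eye': array([ 221.67660355,  -32.362949  , 1300.23583814]), 'rotation': array([ 0.22724838, -0.00457082, -1.64093348])}
{'clock': 0.1, 'qpos': array([ 1.14859013e+00,  3.53598696e-01,  1.63403689e+00,  2.03456561e-05,
        1.15520160e+00, -2.37615599e-03]), 'qvel': array([ 0.00154126, -0.00133082, -0.00269502, -0.00011588,  0.00030709,
       -0.00164376]), 'joint_efforts': array([ 4.73302907e-05, -6.06359982e+01, -3.42820430e+01, -9.21755856e-06,
        3.99818702e-03,  6.76840642e-06]), 'eef_pos': array([254.65492359, 570.54899532, 404.03403616]), 'tcp_rot': array([-3.14034816e+00, -2.15606860e-05,  2.72175438e+00]), 'contact_force': array([0.06002219, 0.04723497, 0.32057603]), 'wrist_torque': array([-0.00366824, -0.01641105, -0.01781452]), 'grasp_force': 0.0, 'opening': 0.9996486005848121}
```

View pics/t0.png

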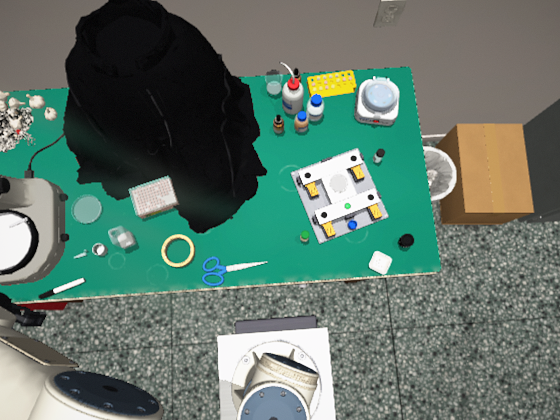

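View pics/s0.png

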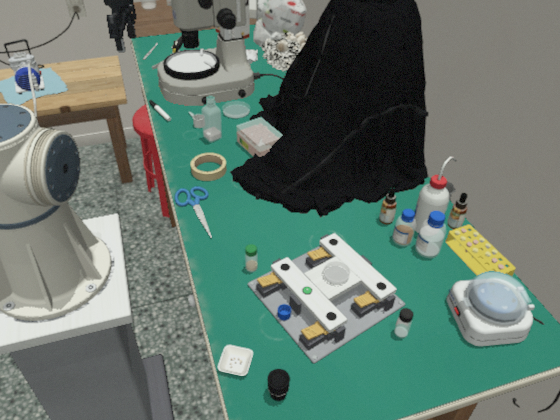

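The top view shows the base at about (340,195), with the robot below it. The gold tabs are near (311,188), (362,173), (321,219) and (376,211). I'll enlarge this area.

```bash
sed -i "s/R=np.array(f\['rotation'\])/R=Rotation.from_euler('xyz',f['rotation']).as_matrix()/; 2a from scipy.spatial.transform import Rotation" h.py
python3 - <<'E'
from h import *
f=np.load('t0.npz')
c=f['img'][140:250,280:400]; cv2.imwrite('pics/c0.png',cv2.resize(c,None,fx=5.4,fy=5.4,interpolation=cv2.INTER_CUBIC))
for u,v in [(230,250),(400,250),(360,155),(350,205),(322,168)]: print(u,v,pt(f,u,v))
E
```

```text
230 250 [394.47355461 111.75252977  -1.99494622]
400 250 [ 3.58730656e+02 -3.98291441e+02 -3.69222304e-01]
360 155 [ 651.62219237 -301.67548978   43.8973948 ]
350 205 [ 496.07671477 -253.5174264    51.13739029]
322 168 [ 616.24721858 -181.32213975   49.94804324]
```

View pics/c0.png

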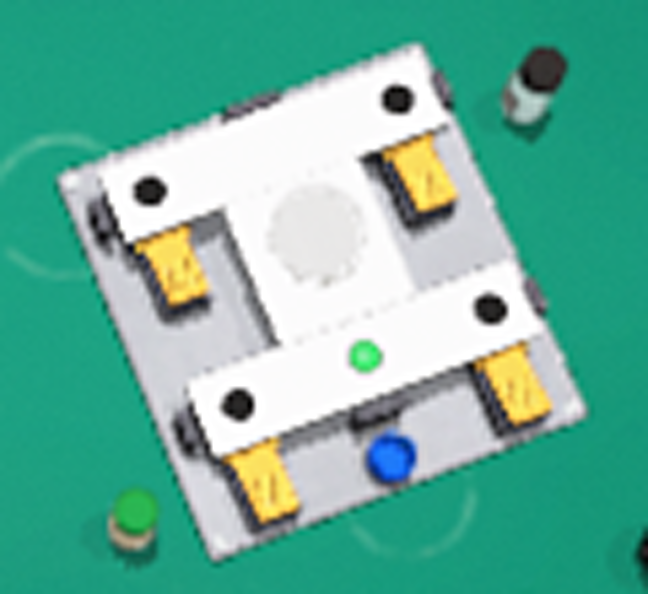

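Crop marks: BL (150,191), BR (398,99), FL (238,405), FR (491,309). The tabs lie in front of each mark, the cap is at (392,458), and the dish is at (317,233).

```bash
python3 - <<'E'
from h import *
f=np.load('t0.npz'); s=5.4
P={k:pt(f,280+(u+.5)/s-.5,140+(v+.5)/s-.5,50) for k,(u,v) in dict(FL=(238,405),FR=(491,309),BL=(150,191),BR=(398,99)).items()}
for k in P: print(k,P[k].round(1))
A=np.array(list(P.values()))[:,:2]; c=A.mean(0)
x=(A[2]+A[3]-A[0]-A[1])/2; y=(A[0]+A[2]-A[1]-A[3])/2
print(c,np.linalg.norm(x),np.linalg.norm(y),np.arctan2(x[1],x[0]),np.arctan2(-y[0],y[1]))
yaw=np.arctan2(x[1],x[0])/2+np.arctan2(-y[0],y[1])/2
ex=np.array([np.cos(yaw),np.sin(yaw)])
L={'x':np.linalg.norm(x)/2,'y':np.linalg.norm(y)/2}; ey=np.array([-ex[1],ex[0]])
for k,a,b in [('FL',-1,1),('FR',-1,-1),('BL',1,1),('BR',1,-1)]:
    m=c+a*65*ex+b*L['y']*ey; print(k,m.round(1),'tab',(m-49*ex).round(1), 'err',(P[k][:2]-m).round(1))
for n,u,v,z in [('tabFL',264,482,41),('tabFR',515,387,41),('tabBL',176,270,41),('tabBR',425,175,41),('dish',317,233,60)]: print(n,pt(f,280+u/s,140+v/s,z).round(1))
print('yaw',yaw)
E
```

```text
FL [ 472.8 -173.3   50. ]
FR [ 517.  -317.2   50. ]
BL [ 597.4 -135.5   50. ]
BR [ 641.6 -279.    50. ]
[ 557.20852716 -226.25186824] 130.28321827492616 150.3765170096746 0.29623898964484047 0.29807845024181384
FL [ 473.  -173.4] tab [ 426.2 -187.7] err [-0.2  0.1]
FR [ 517.1 -317.2] tab [ 470.2 -331.5] err [-0.1 -0.1]
BL [ 597.3 -135.3] tab [ 550.5 -149.7] err [ 0.1 -0.1]
BR [ 641.4 -279.1] tab [ 594.5 -293.5] err [0.2 0.1]
tabFL [ 429.7 -185.7   41. ]
tabFR [ 472.9 -328.4   41. ]
tabBL [ 552.1 -148.    41. ]
tabBR [ 597.5 -292.3   41. ]
dish [ 562.7 -225.4   60. ]
yaw 0.29715871994332715
```

```bash
cat >> h.py <<'E'
def go(x,y,ztip=None,yaw=None,claw=None):
    s=r.sense(); p=s['eef_pos']; R=Rotation.from_euler('xyz',s['tcp_rot']).as_matrix()
    z=p[2] if ztip is None else ztip+173
    d=R.T@(np.array([x,y,z])-p)/10
    print('t',round(s['clock'],2),'eef',p.round(1),'rpy',np.round(s['tcp_rot'],3),'F',s['contact_force'].round(2),'delta cm',d.round(2),'toolyaw',None if yaw is None else round(-(yaw-s['tcp_rot'][2]),3))
E
python3 - <<'E'
from h import *
f=np.load('t0.npz')
v,u=np.mgrid[0:420:3,0:560:3]; 
R=Rotation.from_euler('xyz',f['rotation']).as_matrix()
Z=f['z_map'][v,u]; d=np.stack([(u-f['cx'])/f['fx'],-(v-f['cy'])/f['fy'],-np.ones(u.shape)],-1)*Z[...,None]
W=(d@R.T+f['eye'])[Z>0]
for y in range(-350,700,50):
    o=[]
    for x in range(200,750,50):
        m=W[(abs(W[:,0]-x)<25)&(abs(W[:,1]-y)<25)]; o.append(int(m[:,2].max()) if len(m) else -9)
    print(y,o)
go(473,-173.4,None,.297)
E
```

```text
-350 [-748, -749, 15, 14, 5, 46, 53, 47, 12, 65, 5]
-300 [-746, -751, 14, 17, 4, 36, 57, 52, 50, 53, 12]
-250 [-749, -747, 4, 4, 5, 54, 57, 56, 62, 55, 6]
-200 [-746, -748, 4, 4, 43, 54, 54, 63, 58, 53, 5]
-150 [-746, -749, 6, 4, 19, 54, 51, 48, 54, 51, 6]
-100 [-750, -72, 3, 4, 70, 63, 10, 48, 53, 7, 5]
-50 [-751, -746, 7, 4, 4, 3, 5, 3, 5, 5, 3]
0 [-748, -752, 3, 7, 4, 6, 4, 4, 36, 39, 16]
50 [-751, -749, 4, 11, 4, 2, 6, 32, 34, 43, 43]
100 [-750, -752, 3, 10, 5, 4, 31, 59, 108, 154, 193]
150 [-743, -746, 11, 12, 4, 32, 34, 98, 152, 226, 348]
200 [-748, -748, 10, 10, 26, 34, 40, 99, 161, 254, 392]
250 [790, -749, 4, 27, 26, 28, 24, 58, 121, 261, 403]
300 [784, -746, 4, 29, 26, 26, 35, 60, 76, 247, 392]
350 [713, 659, 3, 7, 4, 5, 60, 60, 59, 196, 355]
400 [-753, 640, 4, 4, 101, 134, 54, 61, 58, 184, 294]
450 [-746, -746, 4, 5, 62, 104, 8, 31, 34, 164, 235]
500 [349, 350, 4, 4, 34, 31, 4, 14, 17, 67, 182]
550 [-749, 399, 386, 15, 13, 2, 15, 8, 13, 33, 88]
600 [-745, -746, 18, 5, 77, 76, 75, 75, 76, 3, 5]
650 [-749, -747, 16, 76, 99, 100, 103, 262, 253, 75, 4]
t 0.1 eef [254.7 570.5 404. ] rpy [-3.14  -0.     2.722] F [0.06 0.05 0.32] delta cm [-50.26 -59.03   0.07] toolyaw 2.425
```

Emit:
{"api": "apply_moves", "payload": {
  "deltas": [
    {"claw": 1,"delta_pos": [-3.14,-3.69,0],"yaw": 0},
    {"claw": 1,"delta_pos": [-3.14,-3.69,0],"yaw": 0},
    {"claw": 1,"delta_pos": [-3.14,-3.69,0],"yaw": 0},
    {"claw": 1,"delta_pos": [-3.14,-3.69,0],"yaw": 0},
    {"claw": 1,"delta_pos": [-3.14,-3.69,0],"yaw": 0},
    {"claw": 1,"delta_pos": [-3.14,-3.69,0],"yaw": 0},
    {"claw": 1,"delta_pos": [-3.14,-3.69,0],"yaw": 0},
    {"claw": 1,"delta_pos": [-3.14,-3.69,0],"yaw": 0}
  ]
}}

```text
clock: 1.1
eef_pos: [363.9, 197.3, 404.6]
tcp_rot: [-3.142, 0.0, 2.722]
contact_force: [0.1, -0.4, -0.4]
opening: -0.002
grasp_force: 0.0
```

Emit:
{"api": "apply_moves", "payload": {
  "deltas": [
    {"claw": 1,"delta_pos": [-3.14,-3.69,0],"yaw": 0},
    {"claw": 1,"delta_pos": [-3.14,-3.69,0],"yaw": 0},
    {"claw": 1,"delta_pos": [-3.14,-3.69,0],"yaw": 0},
    {"claw": 1,"delta_pos": [-3.14,-3.69,0],"yaw": 0},
    {"claw": 1,"delta_pos": [-3.14,-3.69,0],"yaw": 0},
    {"claw": 1,"delta_pos": [-3.14,-3.69,0],"yaw": 0},
    {"claw": 1,"delta_pos": [-3.14,-3.69,0],"yaw": 0},
    {"claw": 1,"delta_pos": [-3.14,-3.69,0],"yaw": 0}
  ]
}}

```text
clock: 2.1
eef_pos: [473.0, -174.8, 404.5]
tcp_rot: [3.141, -0.0, 2.721]
contact_force: [1.5, 1.1, 0.2]
opening: -0.002
grasp_force: 0.0
```

Emit:
{"api": "apply_moves", "payload": {
  "deltas": [
    {"claw": 1,"delta_pos": [0,0,0],"yaw": 0.18},
    {"claw": 1,"delta_pos": [0,0,0],"yaw": 0.18},
    {"claw": 1,"delta_pos": [0,0,0],"yaw": 0.18},
    {"claw": 1,"delta_pos": [0,0,0],"yaw": 0.18},
    {"claw": 1,"delta_pos": [0,0,0],"yaw": 0.18},
    {"claw": 1,"delta_pos": [0,0,0],"yaw": 0.18},
    {"claw": 1,"delta_pos": [0,0,0],"yaw": 0.18}
  ]
}}

```text
clock: 2.98
eef_pos: [472.7, -173.1, 404.4]
tcp_rot: [-3.141, -0.0, 1.456]
contact_force: [-0.0, -0.7, 0.2]
opening: -0.001
grasp_force: 0.0
```

Emit:
{"api": "apply_moves", "payload": {
  "deltas": [
    {"claw": 1,"delta_pos": [0,0,2],"yaw": 0.18},
    {"claw": 1,"delta_pos": [0,0,2],"yaw": 0.18},
    {"claw": 1,"delta_pos": [0,0,2],"yaw": 0.18},
    {"claw": 1,"delta_pos": [0,0,2],"yaw": 0.18},
    {"claw": 1,"delta_pos": [0,0,2],"yaw": 0.18},
    {"claw": 1,"delta_pos": [0,0,2],"yaw": 0.18},
    {"claw": 1,"delta_pos": [0,0,2],"yaw": 0.085},
    {"claw": 1,"delta_pos": [0,0,0],"yaw": 0}
  ]
}}

```text
clock: 3.98
eef_pos: [472.2, -172.9, 263.4]
tcp_rot: [-3.14, 0.003, 0.298]
contact_force: [0.1, 0.0, 0.6]
opening: -0.0
grasp_force: 0.0
```

```bash
python3 -c "
from h import *
go(473,-173.4,54,.297);print(r.sense()['opening'],r.sense()['qpos'].round(2))"
```

```text
t 3.98 eef [ 472.2 -172.9  263.4] rpy [-3.14e+00  3.00e-03  2.98e-01] F [0.11 0.01 0.59] delta cm [0.07 0.08 3.64] toolyaw 0.001
-0.0003659133266031546 [-0.35  0.36  2.01  0.    0.78  0.92]
```

Emit:
{"api": "apply_moves", "payload": {
  "deltas": [
    {"claw": 1,"delta_pos": [0.05,0.05,1.5],"yaw": 0},
    {"claw": 1,"delta_pos": [0,0,1.5],"yaw": 0},
    {"claw": 1,"delta_pos": [0,0,0.5],"yaw": 0},
    {"claw": 1,"delta_pos": [0,0,0],"yaw": 0}
  ]
}}

```text
clock: 4.47
eef_pos: [473.4, -173.4, 229.2]
tcp_rot: [-3.141, 0.001, 0.297]
contact_force: [-0.8, -0.4, -0.9]
opening: 0.002
grasp_force: 0.0
```

Emit:
{"api": "apply_moves", "payload": {
  "deltas": [
    {"claw": 1,"delta_pos": [0,0,0.1],"yaw": 0},
    {"claw": 1,"delta_pos": [0,0,0.1],"yaw": 0}
  ]
}}

```text
clock: 4.72
eef_pos: [473.7, -173.6, 228.0]
tcp_rot: [3.141, -0.001, 0.297]
contact_force: [-0.6, 0.3, -0.6]
opening: -0.002
grasp_force: 0.0
```

Emit:
{"api": "apply_moves", "payload": {
  "deltas": [
    {"claw": 1,"delta_pos": [0,0,0.1],"yaw": 0},
    {"claw": 1,"delta_pos": [0,0,0],"yaw": 0}
  ]
}}

```text
clock: 4.97
eef_pos: [473.5, -173.5, 226.7]
tcp_rot: [3.142, -0.0, 0.297]
contact_force: [-1.3, 0.1, 0.4]
opening: 0.001
grasp_force: 0.0
```

Emit:
{"api": "apply_moves", "payload": {
  "deltas": [
    {"claw": 1,"delta_pos": [0,0,0.1],"yaw": 0},
    {"claw": 1,"delta_pos": [0,0,0.1],"yaw": 0},
    {"claw": 1,"delta_pos": [0,0,0],"yaw": 0}
  ]
}}

```text
clock: 5.35
eef_pos: [473.5, -173.5, 224.6]
tcp_rot: [-3.141, 0.0, 0.297]
contact_force: [1.1, 0.3, -0.4]
opening: 0.002
grasp_force: 0.0
```

Emit:
{"api": "apply_moves", "payload": {
  "deltas": [
    {"claw": 1,"delta_pos": [0,0,0.1],"yaw": 0},
    {"claw": 1,"delta_pos": [0,0,0],"yaw": 0}
  ]
}}

```text
clock: 5.6
eef_pos: [473.5, -173.5, 223.6]
tcp_rot: [-3.141, 0.0, 0.297]
contact_force: [0.3, 0.1, -0.1]
opening: 0.0
grasp_force: 0.0
```

Emit:
{"api": "apply_moves", "payload": {
  "deltas": [
    {"claw": 1,"delta_pos": [0,0,0.05],"yaw": 0},
    {"claw": 1,"delta_pos": [0,0,0],"yaw": 0}
  ]
}}

```text
clock: 5.85
eef_pos: [473.5, -173.5, 223.5]
tcp_rot: [3.142, -0.0, 0.297]
contact_force: [-0.2, 0.6, 4.8]
opening: -0.003
grasp_force: 2.4
```

Emit:
{"api": "apply_moves", "payload": {
  "deltas": [
    {"claw": 1,"delta_pos": [0,0,0.05],"yaw": 0},
    {"claw": 1,"delta_pos": [0,0,0],"yaw": 0}
  ]
}}

```text
clock: 6.1
eef_pos: [473.5, -173.5, 223.4]
tcp_rot: [3.142, -0.0, 0.297]
contact_force: [-3.6, 1.0, 12.3]
opening: 0.001
grasp_force: 6.1
```

Front left is sound: 12 N and no give. Next is front right.

Emit:
{"api": "apply_moves", "payload": {
  "deltas": [
    {"claw": 1,"delta_pos": [0,0,-3.0],"yaw": 0},
    {"claw": 1,"delta_pos": [0,5.01,0],"yaw": 0},
    {"claw": 1,"delta_pos": [0,5.01,0],"yaw": 0},
    {"claw": 1,"delta_pos": [0,5.02,0],"yaw": 0},
    {"claw": 1,"delta_pos": [0,0,1.5],"yaw": 0},
    {"claw": 1,"delta_pos": [0,0,1.0],"yaw": 0},
    {"claw": 1,"delta_pos": [0,0,0],"yaw": 0},
    {"claw": 1,"delta_pos": [0,0,0],"yaw": 0}
  ]
}}

```text
clock: 7.1
eef_pos: [517.5, -316.4, 227.8]
tcp_rot: [-3.141, 0.0, 0.298]
contact_force: [-0.2, 0.5, 0.5]
opening: 0.002
grasp_force: 0.0
```

```bash
python3 -c "
from h import *
go(517.1,-317.2,50.3,.297)"
```

```text
t 7.1 eef [ 517.5 -316.4  227.8] rpy [-3.141  0.     0.298] F [-0.15  0.47  0.47] delta cm [-0.06  0.06  0.45] toolyaw 0.001
```

Emit:
{"api": "apply_moves", "payload": {
  "deltas": [
    {"claw": 1,"delta_pos": [0,0.05,0.2],"yaw": 0},
    {"claw": 1,"delta_pos": [0,0,0.2],"yaw": 0},
    {"claw": 1,"delta_pos": [0,0,0],"yaw": 0}
  ]
}}

```text
clock: 7.48
eef_pos: [517.6, -317.7, 223.7]
tcp_rot: [-3.142, 0.0, 0.297]
contact_force: [-1.0, -0.4, 1.1]
opening: 0.001
grasp_force: 0.0
```

Emit:
{"api": "apply_moves", "payload": {
  "deltas": [
    {"claw": 1,"delta_pos": [0,0,0.05],"yaw": 0},
    {"claw": 1,"delta_pos": [0,0,0],"yaw": 0}
  ]
}}

```text
clock: 7.72
eef_pos: [517.7, -317.8, 223.5]
tcp_rot: [3.142, -0.0, 0.297]
contact_force: [-1.8, 1.6, 4.0]
opening: 0.004
grasp_force: 2.1
```

Emit:
{"api": "apply_moves", "payload": {
  "deltas": [
    {"claw": 1,"delta_pos": [0,0,0.05],"yaw": 0},
    {"claw": 1,"delta_pos": [0,0,0],"yaw": 0}
  ]
}}

```text
clock: 7.98
eef_pos: [517.7, -317.8, 223.4]
tcp_rot: [3.142, -0.0, 0.297]
contact_force: [-2.5, 0.7, 9.4]
opening: 0.001
grasp_force: 4.7
```

Front right is sound too. Next is back right.

Emit:
{"api": "apply_moves", "payload": {
  "deltas": [
    {"claw": 1,"delta_pos": [0,0,-3.0],"yaw": 0},
    {"claw": 1,"delta_pos": [4.3,0,0],"yaw": 0},
    {"claw": 1,"delta_pos": [4.3,0,0],"yaw": 0},
    {"claw": 1,"delta_pos": [4.4,0,0],"yaw": 0},
    {"claw": 1,"delta_pos": [0,0,1.5],"yaw": 0},
    {"claw": 1,"delta_pos": [0,0,1.2],"yaw": 0},
    {"claw": 1,"delta_pos": [0,0,0],"yaw": 0},
    {"claw": 1,"delta_pos": [0,0,0],"yaw": 0}
  ]
}}

```text
clock: 8.98
eef_pos: [641.3, -280.3, 225.7]
tcp_rot: [-3.141, 0.0, 0.296]
contact_force: [-0.3, -0.3, 0.1]
opening: 0.001
grasp_force: 0.0
```

```bash
python3 -c "
from h import *
go(641.4,-279.1,50.3,.297)"
```

```text
t 8.97 eef [ 641.3 -280.3  225.7] rpy [-3.141  0.     0.296] F [-0.29 -0.33  0.09] delta cm [ 0.05 -0.11  0.24] toolyaw -0.001
```

Emit:
{"api": "apply_moves", "payload": {
  "deltas": [
    {"claw": 1,"delta_pos": [0,-0.1,0.1],"yaw": 0},
    {"claw": 1,"delta_pos": [0,0,0.1],"yaw": 0},
    {"claw": 1,"delta_pos": [0,0,0],"yaw": 0}
  ]
}}

```text
clock: 9.35
eef_pos: [641.6, -278.8, 223.8]
tcp_rot: [3.142, -0.0, 0.297]
contact_force: [0.2, 0.0, -0.7]
opening: 0.001
grasp_force: 0.0
```

Emit:
{"api": "apply_moves", "payload": {
  "deltas": [
    {"claw": 1,"delta_pos": [0,0,0.05],"yaw": 0},
    {"claw": 1,"delta_pos": [0,0,0],"yaw": 0}
  ]
}}

```text
clock: 9.6
eef_pos: [641.7, -278.9, 223.3]
tcp_rot: [3.141, -0.0, 0.297]
contact_force: [0.1, 0.3, 0.6]
opening: 0.001
grasp_force: 0.4
```

Emit:
{"api": "apply_moves", "payload": {
  "deltas": [
    {"claw": 1,"delta_pos": [0,0,0.05],"yaw": 0},
    {"claw": 1,"delta_pos": [0,0,0],"yaw": 0}
  ]
}}

```text
clock: 9.85
eef_pos: [641.8, -278.9, 222.8]
tcp_rot: [3.141, -0.0, 0.297]
contact_force: [0.2, 0.1, 1.3]
opening: 0.0
grasp_force: 0.6
```

Back right is giving. I'll press on to confirm the full sink.

Emit:
{"api": "apply_moves", "payload": {
  "deltas": [
    {"claw": 1,"delta_pos": [0,0,0.1],"yaw": 0},
    {"claw": 1,"delta_pos": [0,0,0.05],"yaw": 0},
    {"claw": 1,"delta_pos": [0,0,0],"yaw": 0}
  ]
}}

```text
clock: 10.22
eef_pos: [641.8, -278.9, 221.3]
tcp_rot: [3.141, -0.0, 0.297]
contact_force: [0.9, -1.2, 1.9]
opening: 0.001
grasp_force: 0.9
```

Emit:
{"api": "apply_moves", "payload": {
  "deltas": [
    {"claw": 1,"delta_pos": [0,0,0.05],"yaw": 0},
    {"claw": 1,"delta_pos": [0,0,0.05],"yaw": 0},
    {"claw": 1,"delta_pos": [0,0,0],"yaw": 0}
  ]
}}

```text
clock: 10.6
eef_pos: [641.9, -278.9, 220.7]
tcp_rot: [3.141, -0.001, 0.297]
contact_force: [0.7, -1.7, 4.8]
opening: 0.002
grasp_force: 2.4
```

Back right rocks: it sank about 2.8 mm, then went solid. Now the tab in front of it.

Emit:
{"api": "apply_moves", "payload": {
  "deltas": [
    {"claw": 1,"delta_pos": [0,0,-3.0],"yaw": 0},
    {"claw": 1,"delta_pos": [-2.4,0,0],"yaw": 0},
    {"claw": 1,"delta_pos": [-2.5,0,0],"yaw": 0},
    {"claw": 1,"delta_pos": [0,0,0],"yaw": 0},
    {"claw": 1,"delta_pos": [0,0,1.5],"yaw": 0},
    {"claw": 1,"delta_pos": [0,0,1.5],"yaw": 0},
    {"claw": 1,"delta_pos": [0,0,0],"yaw": 0}
  ]
}}

```text
clock: 11.48
eef_pos: [594.5, -292.5, 217.7]
tcp_rot: [-3.139, 0.003, 0.297]
contact_force: [-0.1, -1.5, -0.1]
opening: -0.003
grasp_force: 0.0
```

```bash
python3 -c "
from h import *
go(594.5,-293.5,31.8,.297)
f=grab('top','t1')
c=f['img'][140:250,280:400]; cv2.imwrite('pics/c1.png',cv2.resize(c,None,fx=5.4,fy=5.4,interpolation=cv2.INTER_CUBIC))"
```

```text
t 11.47 eef [ 594.5 -292.5  217.7] rpy [-3.139e+00  3.000e-03  2.970e-01] F [-0.09 -1.53 -0.15] delta cm [-0.02  0.1   1.29] toolyaw 0.0
```

View pics/c1.png

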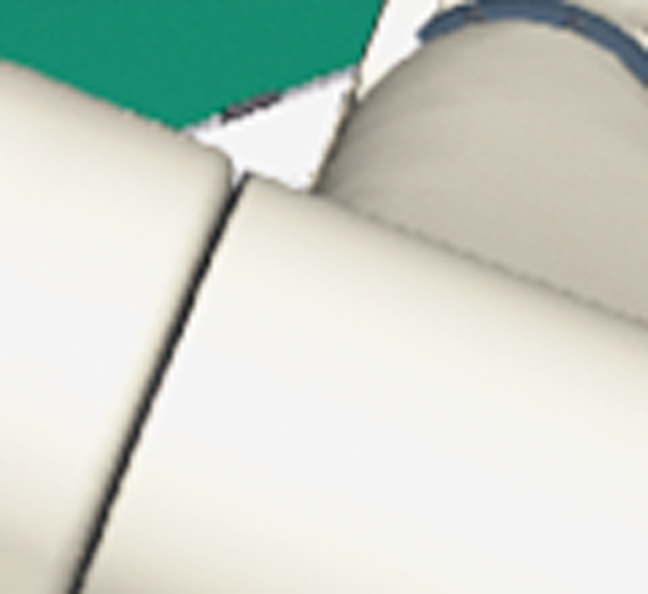

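The arm hides the tab, but the position agrees with the fit. I'll press in small steps.

Emit:
{"api": "apply_moves", "payload": {
  "deltas": [
    {"claw": 1,"delta_pos": [0,0.05,0.2],"yaw": 0},
    {"claw": 1,"delta_pos": [0,0,0.2],"yaw": 0},
    {"claw": 1,"delta_pos": [0,0,0.1],"yaw": 0},
    {"claw": 1,"delta_pos": [0,0,0],"yaw": 0}
  ]
}}

```text
clock: 12.02
eef_pos: [595.1, -293.7, 215.7]
tcp_rot: [3.141, -0.0, 0.297]
contact_force: [-0.3, 0.3, 3.7]
opening: -0.005
grasp_force: 1.5
```

Emit:
{"api": "apply_moves", "payload": {
  "deltas": [
    {"claw": 1,"delta_pos": [0,0,0.15],"yaw": 0},
    {"claw": 1,"delta_pos": [0,0,0.15],"yaw": 0},
    {"claw": 1,"delta_pos": [0,0,0],"yaw": 0}
  ]
}}

```text
clock: 12.4
eef_pos: [594.7, -293.8, 212.7]
tcp_rot: [3.141, 0.0, 0.297]
contact_force: [-2.7, -0.7, 4.7]
opening: 0.004
grasp_force: 2.4
```

Emit:
{"api": "apply_moves", "payload": {
  "deltas": [
    {"claw": 1,"delta_pos": [0,0,0.15],"yaw": 0},
    {"claw": 1,"delta_pos": [0,0,0.15],"yaw": 0},
    {"claw": 1,"delta_pos": [0,0,0],"yaw": 0}
  ]
}}

```text
clock: 12.78
eef_pos: [594.6, -293.9, 209.5]
tcp_rot: [3.141, 0.001, 0.297]
contact_force: [-2.7, -0.8, 3.7]
opening: 0.0
grasp_force: 2.1
```

Emit:
{"api": "apply_moves", "payload": {
  "deltas": [
    {"claw": 1,"delta_pos": [0,0,0.15],"yaw": 0},
    {"claw": 1,"delta_pos": [0,0,0.15],"yaw": 0},
    {"claw": 1,"delta_pos": [0,0,0],"yaw": 0}
  ]
}}

```text
clock: 13.15
eef_pos: [594.5, -293.9, 206.5]
tcp_rot: [3.142, 0.001, 0.297]
contact_force: [-2.7, -0.9, 3.8]
opening: -0.002
grasp_force: 2.2
```

Emit:
{"api": "apply_moves", "payload": {
  "deltas": [
    {"claw": 1,"delta_pos": [0,0,0.1],"yaw": 0},
    {"claw": 1,"delta_pos": [0,0,0.1],"yaw": 0},
    {"claw": 1,"delta_pos": [0,0,0],"yaw": 0}
  ]
}}

```text
clock: 13.52
eef_pos: [594.5, -293.9, 204.8]
tcp_rot: [3.142, 0.001, 0.297]
contact_force: [-4.7, -0.5, 7.2]
opening: -0.002
grasp_force: 4.3
```

Emit:
{"api": "apply_moves", "payload": {
  "deltas": [
    {"claw": 1,"delta_pos": [0,0,0.1],"yaw": 0},
    {"claw": 1,"delta_pos": [0,0,0],"yaw": 0}
  ]
}}

```text
clock: 13.78
eef_pos: [594.5, -294.0, 204.6]
tcp_rot: [3.141, 0.001, 0.297]
contact_force: [-7.1, 0.3, 16.1]
opening: -0.003
grasp_force: 7.8
```

Emit:
{"api": "apply_moves", "payload": {
  "deltas": [
    {"claw": 1,"delta_pos": [0,0,0.05],"yaw": 0},
    {"claw": 1,"delta_pos": [0,0,0],"yaw": 0}
  ]
}}

```text
clock: 14.02
eef_pos: [594.5, -294.0, 204.5]
tcp_rot: [3.141, 0.001, 0.297]
contact_force: [-8.5, -0.4, 20.0]
opening: -0.002
grasp_force: 9.8
```

The tab has stopped dead at 31.5 mm. I'll raise the tool and press the back right mark again to check it.

Emit:
{"api": "apply_moves", "payload": {
  "deltas": [
    {"claw": 1,"delta_pos": [0,0,-0.5],"yaw": 0},
    {"claw": 1,"delta_pos": [0,0,-4.2],"yaw": 0},
    {"claw": 1,"delta_pos": [2.4,0,0],"yaw": 0},
    {"claw": 1,"delta_pos": [2.5,0,0],"yaw": 0},
    {"claw": 1,"delta_pos": [0,0,1.5],"yaw": 0},
    {"claw": 1,"delta_pos": [0,0,0.9],"yaw": 0},
    {"claw": 1,"delta_pos": [0,0,0],"yaw": 0},
    {"claw": 1,"delta_pos": [0,0,0],"yaw": 0}
  ]
}}

```text
clock: 15.02
eef_pos: [641.1, -279.5, 225.2]
tcp_rot: [-3.141, 0.001, 0.296]
contact_force: [0.4, 0.6, 0.4]
opening: 0.001
grasp_force: 0.0
```

Emit:
{"api": "apply_moves", "payload": {
  "deltas": [
    {"claw": 1,"delta_pos": [0,0,0.1],"yaw": 0},
    {"claw": 1,"delta_pos": [0,0,0.05],"yaw": 0},
    {"claw": 1,"delta_pos": [0,0,0],"yaw": 0}
  ]
}}

```text
clock: 15.4
eef_pos: [641.8, -279.3, 224.2]
tcp_rot: [-3.142, 0.0, 0.297]
contact_force: [-0.2, -0.1, -0.9]
opening: 0.002
grasp_force: 0.0
```

Emit:
{"api": "apply_moves", "payload": {
  "deltas": [
    {"claw": 1,"delta_pos": [0,0,0.05],"yaw": 0},
    {"claw": 1,"delta_pos": [0,0,0],"yaw": 0}
  ]
}}

```text
clock: 15.65
eef_pos: [641.8, -279.3, 223.7]
tcp_rot: [-3.142, 0.0, 0.297]
contact_force: [0.5, 0.4, 0.4]
opening: -0.001
grasp_force: 0.0
```

Emit:
{"api": "apply_moves", "payload": {
  "deltas": [
    {"claw": 1,"delta_pos": [0,0,0.05],"yaw": 0},
    {"claw": 1,"delta_pos": [0,0,0],"yaw": 0}
  ]
}}

```text
clock: 15.9
eef_pos: [641.8, -279.3, 223.4]
tcp_rot: [3.142, -0.0, 0.297]
contact_force: [-0.8, -0.1, 2.5]
opening: 0.001
grasp_force: 1.3
```

Emit:
{"api": "apply_moves", "payload": {
  "deltas": [
    {"claw": 1,"delta_pos": [0,0,0.04],"yaw": 0},
    {"claw": 1,"delta_pos": [0,0,0],"yaw": 0}
  ]
}}

```text
clock: 16.15
eef_pos: [641.9, -279.3, 223.3]
tcp_rot: [3.141, -0.0, 0.297]
contact_force: [-1.6, 1.4, 6.7]
opening: -0.003
grasp_force: 2.9
```

It's solid: 6.7 N with no give. I'll retract and look.

Emit:
{"api": "apply_moves", "payload": {
  "deltas": [
    {"claw": 1,"delta_pos": [0,0,-4],"yaw": 0},
    {"claw": 1,"delta_pos": [0,0,-5],"yaw": 0},
    {"claw": 1,"delta_pos": [0,0,-5],"yaw": 0},
    {"claw": 1,"delta_pos": [-3,-5,0],"yaw": 0},
    {"claw": 1,"delta_pos": [-3,-5,0],"yaw": 0},
    {"claw": 1,"delta_pos": [-3,-5,0],"yaw": 0},
    {"claw": 1,"delta_pos": [-3,-5,0],"yaw": 0},
    {"claw": 1,"delta_pos": [-3,-5,0],"yaw": 0}
  ]
}}

```text
clock: 17.15
eef_pos: [423.7, -83.1, 362.7]
tcp_rot: [3.142, -0.0, 0.296]
contact_force: [0.8, -0.2, 0.9]
opening: 0.003
grasp_force: 0.0
```

Emit:
{"api": "apply_moves", "payload": {
  "deltas": [
    {"claw": 1,"delta_pos": [-2,-5,0],"yaw": 0},
    {"claw": 1,"delta_pos": [-2,-5,0],"yaw": 0},
    {"claw": 1,"delta_pos": [0,-5,0],"yaw": 0},
    {"claw": 1,"delta_pos": [0,-5,0],"yaw": 0},
    {"claw": 1,"delta_pos": [0,0,0],"yaw": 0},
    {"claw": 1,"delta_pos": [0,0,0],"yaw": 0}
  ]
}}

```text
clock: 17.9
eef_pos: [328.6, 95.4, 362.8]
tcp_rot: [3.141, -0.0, 0.298]
contact_force: [-0.2, -0.8, 0.1]
opening: -0.001
grasp_force: 0.0
```

```bash
python3 -c "
from h import *
f=grab('top','t2'); g=grab('side','s2'); a=np.load('s0.npz')['img']
k=lambda i:cv2.resize(i,(400,300),interpolation=cv2.INTER_CUBIC)
cv2.imwrite('pics/c2.png',np.vstack([np.hstack([k(np.load('t0.npz')['img'][140:250,275:415]),k(f['img'][140:250,275:415])]),np.hstack([k(a[220:370,230:430]),k(g['img'][220:370,230:430])])]))"
```

```text
(no output)
```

View pics/c2.png

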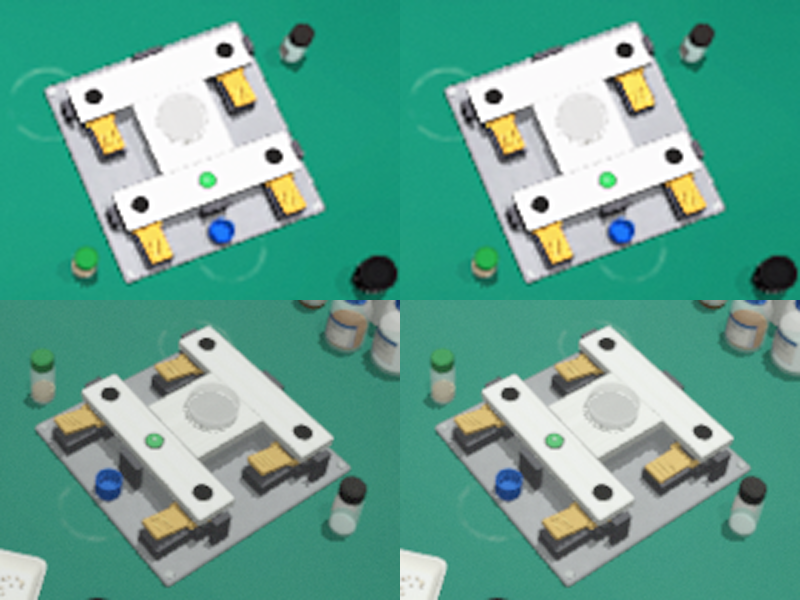

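Comparing before (left) with after (right), only the back right tab has changed: it is flat at (668,468). The other three tabs, the dish, cap and vials haven't moved.

```bash
python3 -c "
from rig import r
print(r.sign_off())"
```

```text
the job is handed in; nothing more can be done
None
```

The back right corner was the one that rocked; I pressed its shim flat, that corner no longer gives (6.7 N), and the job is handed in with the other three shims still raised and nothing else visibly moved; I did not press-test the back left corner.

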